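# Slide the divider plate out over the riser's edge to its red line

## Robot

A 7-joint arm with a two-finger parallel gripper is mounted at the origin on a cart in front of the work surface, level with it; the furniture and walls round the work are solid. World frame = base frame: x ahead of the robot, y to its left, z up, the work surface at z = 0. Lengths are in m, angles in rad, forces in N, time in s.
With the tool pointing down it reaches from about 0.425 to 0.825 m from the base axis. Payload 3.6 kg.
Tool frame: the origin (TCP) lies between the finger pads; the fingertips stand 14 mm ahead of it and the grasp point (between the pads) lies 5 mm behind it; z points along the fingers, y is the line along which they close (so a half turn about z gives the same grasp; the last joint's range is limited). The gripper opens to 85 mm and grips with 20 to 120 N. Pads are 22 mm wide; open, the fingers measure 114 mm over their backs; the gripper's body (76 mm by 85 mm) begins 54 mm behind the grasp point. The pads swing forward as they close: fully open they stand 13 mm farther back than shut.
Start: joints at [1.188, 0.615, -0.013, 1.423, 0.008, 1.103, -0.04], TCP at [0.226, -0.609, 0.245] pointing down, gripper open.
Joint ranges: [-3.12, 3.12], [-0.3, 2.06], [-1.34, 1.32], [0.26, 2.42], [-1.36, 4.5], [0.01, 1.98], [-2.84, 2.84]. Speed limits (rad/s): [2.79, 2.79, 3.14, 3.14, 3.14, 3.14, 3.14].

## Interface

Orientations are given as a unit quaternion [w, x, y, z].
In Python, from workcell import arm, cams gives the robot as it stands.
- The arm moves only by the tool jog_arm, never from a script. Its arguments are lists of equal length, an entry for each row: "claw": the gripper's target within -1 to 1 (fully open at 1, half-way at 0, shut at -1); "translation": the shift along the tool's x, y, z in cm, a list of three; "angular": the turn, a rotation vector about the tool's x, y, z in rad, a list of three. In form: {"claw": [claw, ...], "translation": [[tx, ty, tz], ...], "angular": [[wx, wy, wz], ...]}. A call has exactly 5 rows; each row shifts and turns the commanded pose from where the row before left it, along the tool's axes as they then stand; what a row does not reach is not made up. A row lasts 1/8 s, in which the tool goes at most 62.5 mm and 10.7 degrees, less where a joint would pass 70% of its speed; a pose out of reach is approached as far as the arm can. A call is refused whole if a number of a shift passes 6.25 or a number of a turn 0.188, either way. A call with a gripper value outside its range is refused whole. The fingers move at their own pace and stop on an object; "grip_force" is the grip in N (left out, the last holds). Time passes only in rows, so rows that do not move let the fingers close, or fill a call up. It gives the time, the measured TCP pose, the force, the opening and the grip force at its end, in the units of the state.
- arm.sense(): the state, without advancing time (a new reading comes with each control period).
- cams.camera(name): name is "scene" or "top" or "wrist"; returns a dict with "frame" (384x512x3 uint8, blue, green, red), "range_z" (384x512 float32, m along the optical axis (not along the pixel's ray), 0 where there is no reading), "camera_matrix" (3x3 intrinsics, pixels), "R" (3x3) and "t" (3): a world point X has camera coordinates R X + t; the wrist camera has in their place "T_tool_cam" (4x4, takes a point from camera to tool coordinates, whose origin is the TCP and whose axes are the flange's). Camera axes: x right, y down, z forward; pixel columns grow to the right and rows downward; lengths in m; the calibration is good to about 2 mm. A picture is of the moment at which its call begins: read the wrist's pose just before it.
- arm.job_done(): hands the job in; it is judged then, once.
The state is a dict: "time_s": time; "joint_positions": joint angles; "joint_velocities": joint speeds; "joint_torque": joint torques, N m; "tool_pos": TCP position; "eef_rot": TCP orientation; "wrist_force": force on the tool from outside, world axes, zero at the start; "torque": the same for the moment, N m; "finger_gap": finger opening in m; "grasp_force": force on a finger pad.
Only numpy, scipy, OpenCV 4.12 (cv2) and the standard library are available. Lean on these libraries where they do the work, as an engineer would, in place of code of your own. Each camera call takes 0.05 s, during which the arm holds its last target. There are 200 camera calls.

## Task

Push the thin white divider plate along the plywood riser, with the fingertips, until its red-lined end sticks out over the riser's yellow end and the red line lies right above the outer yellow edge, square to it, so that the next packer can take the plate by the end that sticks out. Keep the plate between the riser's long sides and let it lie flat all the while: do not grip, lift or tip it. Leave the two dies, the tape roll and the tube where they stand.

Things in the scene. Friction and masses are not known exactly. Their poses are not given: they have to be found in the camera images.
- riser: Fixed low plywood stand, 300 mm long (its x) by 180 mm wide (its y), flat rimless top 40 mm above the table. Origin: centre of its underside, on the table. Its +x points to the yellow end (an 18 mm yellow band across the top, ending at the outer edge, x = +150 mm; that end face is the edge that counts), which from the robot is roughly to the left.
- riser_edge (a point): Middle of the outer top edge of the riser's yellow end (150 mm along x from the riser's centre, 40 mm above the table); same axes as the riser.
- plate: Loose rigid white plastic plate, 160 mm (its x) by 110 mm (its y) by 6 mm, about 0.2 kg, lying flat on the riser, roughly along it. Origin: centre of its underside. Its +x points to its leading end, the one with the red line, nearer the yellow end. Behind its rear end, 80 mm behind its centre, at least 30 mm of the riser top is bare. It slides with ordinary friction and stops when not pushed.
- plate_line (a point): Middle of the red line (5 mm wide, painted right across the plate's top) on the plate's upper face: 35 mm ahead of the plate's centre along its +x, 45 mm short of the leading end; same axes as the plate.
- brass_die: Loose brass-coloured press die, 22 mm across, 24 mm high, standing on the table beside one of the riser's long sides. Origin: centre of its underside. Leave alone.
- steel_die: Loose steel-grey press die, 26 mm across, 18 mm high, standing on the table beside the riser's other long side. Origin: centre of its underside. Leave alone.
- tape_roll: Loose roll of brown packing tape, 102 mm across, 24 mm high, lying flat on the table behind the riser's rear (not yellow) end. Origin: centre of its underside. Leave alone.
- tube: Loose light white product tube, 45 mm across, 118 mm high, standing on the table beyond the riser's yellow end. Origin: centre of its underside. Leave alone.
Not all that is in view belongs to the job. Several things have the shape of the plate; the one meant has the colours described above.

How it is judged:
By the outcome, as a careful person would: the job done as asked, in the order asked, and still so for the second after the job is handed in, with the robot touching nothing.
It also fails if it takes over 40 s, if anything falls off the work surface, if the arm or the gripper's body presses on something with over 40 N, if the wrist force passes 120 N, or if a joint passes its speed limit or range.

## Working session

There is one attempt and no reset: what is moved stays moved. The work goes in short steps, Python scripts to look and compute and a tool call to move; the robot and the scene stay as the last step left them, time stands still between calls to the robot, and variables do not carry over. Pictures are saved under pics/ and viewed, at most 10 in all, crops included, and the job is handed in when it is done.

Besides the shell and the picture viewer there is one more tool, called after "Request:" as a command line: name --argument value ..., lists and objects as JSON in quotes. jog_arm: Moves the arm, as the interface text tells. Its arguments: {"type":"object","properties":{"claw":{"type":"array"},"translation":{"type":"array"},"angular":{"type":"array"},"grip_force":{"type":"number"}},"required":["claw","translation","angular"]}

```bash
mkdir -p pics; ls
python3 - <<'E'
from workcell import arm, cams
import cv2,pickle
s=arm.sense();print(s['time_s'],s['tool_pos'],s['eef_rot'],s['wrist_force'],s['finger_gap'])
for n in('scene','top'):
    d=cams.camera(n);pickle.dump(d,open(n+'.pkl','wb'));cv2.imwrite(f'pics/{n}0.png',d['frame']);print(d['t'],d['R'])
E
```

```text
pics
0.0 [ 0.22618734 -0.60859169  0.24412755] [-1.28080602e-03  9.84207138e-01  1.77015852e-01 -2.38515008e-04] [ 0.67081657 -0.25418382  0.44657537] 0.08557804224300915
[0.40608008 0.32442972 0.86436166] [[-0.65058633 -0.75931237  0.01349672]
 [-0.55624273  0.46434402 -0.68918695]
 [ 0.51704106 -0.45588306 -0.72445785]]
[0.05138573 0.51198485 1.47153097] [[ 0.00396443 -0.99998096  0.00472909]
 [-0.99726794 -0.00430243 -0.07374379]
 [ 0.07376273 -0.00442382 -0.99726601]]
```

View pics/top0.png

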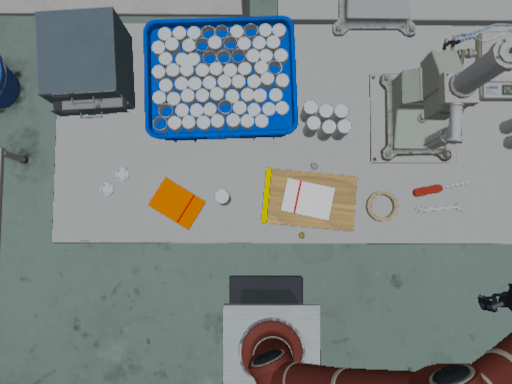

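View pics/scene0.png

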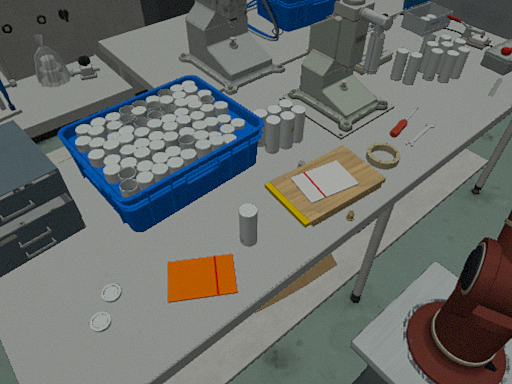

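The top view has two plate-shaped things. One is white with a red line, at (307,199) on the plywood riser. The other is orange, at (177,203) on the table. The white one on the riser fits the description. Other positions: tube (222,197), tape (382,206), dies (314,166) and (302,235). I'll confirm in an enlarged crop.

Run:
```python
import cv2,pickle
d=pickle.load(open('top.pkl','rb'))
c=d['frame'][155:245,210:370]
cv2.imwrite('pics/crop1.png',cv2.resize(c,None,fx=5,fy=5,interpolation=cv2.INTER_CUBIC))
```

```text
(no output)
```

View pics/crop1.png

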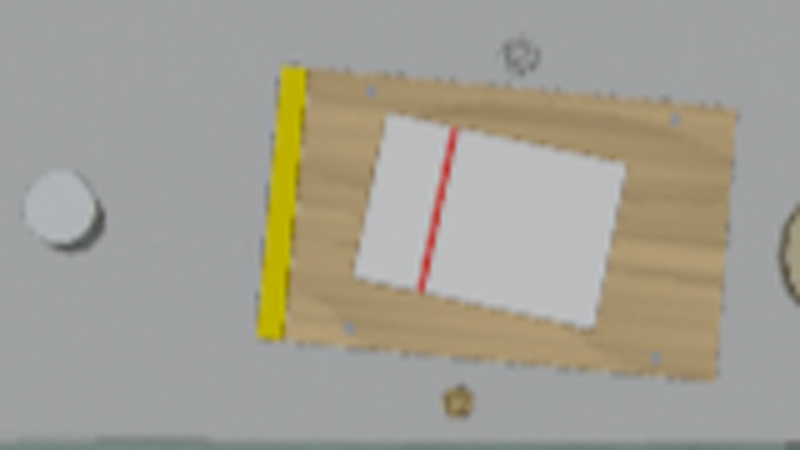

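The crop confirms it. The white plate's corners are at crop (387,113), (627,163), (597,328) and (355,277), with the red line toward the yellow end. The riser's corners are (283,67), (738,108), (717,380) and (259,340).

```bash
cat > h.py <<'E'
import numpy as np
def ray2plane(d,px,z):
    px=np.atleast_2d(px).astype(float)
    K,R,t=d['camera_matrix'],np.array(d['R']),np.array(d['t'])
    r=(R.T@np.linalg.inv(K)@np.c_[px,np.ones(len(px))].T).T
    c=-R.T@t
    return (c+r*((z-c[2])/r[:,2])[:,None])[:,:2]
def fit(P,L,W):   # corners order: lead-left.. as (+x,-y),( -x,-y),(-x,+y),(+x,+y)
    M=np.array([[L/2,-W/2],[-L/2,-W/2],[-L/2,W/2],[L/2,W/2]])
    c=P.mean(0);Q=P-c
    a=np.arctan2((M[:,0]*Q[:,1]-M[:,1]*Q[:,0]).sum(),(M*Q).sum())
    R=np.array([[np.cos(a),-np.sin(a)],[np.sin(a),np.cos(a)]])
    return c,a,np.abs(P-(M@R.T+c)).max()
E
python3 - <<'E'
import pickle,numpy as np
from h import *
d=pickle.load(open('top.pkl','rb'))
f=lambda c:(np.array(c)+.5)/5-.5+[210,155]
pl=ray2plane(d,f([(387,113),(627,163),(597,328),(355,277)]),.046)
ri=ray2plane(d,f([(283,67),(738,108),(717,380),(259,340)]),.04)
# image up = world +x ; left = world +y: riser +x -> world +y, riser +y -> world -x
p,a,e=fit(pl,.16,.11);r,b,e2=fit(ri,.3,.18)
print('plate',p,a,e,'riser',r,b,e2)
u=np.array([np.cos(b),np.sin(b)]);v=np.array([-u[1],u[0]])
print('u',u,'v',v,'plate in riser',(p-r)@u,(p-r)@v,a-b,'target x .115')
t=ray2plane(d,f([(61,207)]),.118)[0];print('tube',t,(t-r)@u,(t-r)@v)
for n,c,z in(('brass',(457,402),.024),('steel',(520,55),.018)):
    t=ray2plane(d,f([c]),z)[0];print(n,t,(t-r)@u,(t-r)@v)
print('roll',ray2plane(d,[(382,206)],.024))
E
```

```text
plate [ 0.49858772 -0.11595055] 1.3718933936934272 0.0008625376938467266 riser [ 0.4969665  -0.12174462] 1.4856828436126965 0.001010174642390116
u [0.08501076 0.99638003] v [-0.99638003  0.08501076] plate in riser 0.005910913153432559 -0.0011227896812290431 -0.11378944991926931 target x .115
tube [0.50072321 0.15849522] 0.2795447420294716 0.020080290650051374
brass [ 0.38043792 -0.09545496] 0.01628830468169402 0.1183416599531615
steel [ 0.61058753 -0.13883072] -0.007365242321874885 -0.1146622219092132
roll [[ 0.47666405 -0.36279023]]
```

```bash
cat >> h.py <<'E'
from scipy.spatial.transform import Rotation as Ro
r0=np.array([.49697,-.12174]);b0=1.48568
u=np.array([np.cos(b0),np.sin(b0)]);v=np.array([-u[1],u[0]])
def plan(s,rx,ry,z,n):
    """n rows to riser-frame rx,ry, height z, tool x along riser +x, tool down"""
    q=s['eef_rot'];A=Ro.from_quat([q[1],q[2],q[3],q[0]])
    B=Ro.from_matrix(np.c_[np.r_[u,0],np.r_[-v,0],[0,0,-1]])
    w=(A.inv()*B).as_rotvec()/n
    p=np.array(s['tool_pos']);dp=(np.r_[r0+rx*u+ry*v,z]-p)/n
    for i in range(n):
        print((A*Ro.from_rotvec(w*i)).inv().apply(dp*100).round(2),w.round(4))
def rel(s):
    p=np.array(s['tool_pos']);q=s['eef_rot'];X=Ro.from_quat([q[1],q[2],q[3],q[0]]).as_matrix()
    print('t',s['time_s'],'riser xy',((p[:2]-r0)@u).round(4),((p[:2]-r0)@v).round(4),'z',p[2].round(4),'yaw err',(np.arctan2(X[1,0],X[0,0])-b0).round(4),'tilt',X[:2,2].round(4),'F',np.round(s['wrist_force'],1),s['finger_gap'])
E
python3 -c "
from h import *;from workcell import arm
s=arm.sense();rel(s);plan(s,-.115,.003,.2,10)"
```

```text
t 0.1 riser xy -0.5082 0.2284 z 0.2442 yaw err -1.1299 tilt [-0.0008  0.0022] F [-0.4  0.4  0.9] 0.08539735486428743
[ 3.72 -2.59  0.45] [-2.00e-04 -1.00e-04 -1.13e-01]
[ 3.99 -2.16  0.45] [-2.00e-04 -1.00e-04 -1.13e-01]
[ 4.2  -1.69  0.45] [-2.00e-04 -1.00e-04 -1.13e-01]
[ 4.37 -1.21  0.45] [-2.00e-04 -1.00e-04 -1.13e-01]
[ 4.48 -0.71  0.44] [-2.00e-04 -1.00e-04 -1.13e-01]
[ 4.53 -0.2   0.44] [-2.00e-04 -1.00e-04 -1.13e-01]
[4.52 0.31 0.44] [-2.00e-04 -1.00e-04 -1.13e-01]
[4.46 0.82 0.44] [-2.00e-04 -1.00e-04 -1.13e-01]
[4.34 1.32 0.44] [-2.00e-04 -1.00e-04 -1.13e-01]
[4.16 1.8  0.44] [-2.00e-04 -1.00e-04 -1.13e-01]
```

Request:
jog_arm --claw '[0.3,0.3,0.3,0.3,0.3]' --translation '[[3.7,-2.6,0.45],[4.0,-2.15,0.45],[4.2,-1.7,0.45],[4.35,-1.2,0.45],[4.5,-0.7,0.45]]' --angular '[[0,0,-0.113],[0,0,-0.113],[0,0,-0.113],[0,0,-0.113],[0,0,-0.113]]'

```text
time_s: 0.72
tool_pos: [0.356, -0.4215, 0.2223]
eef_rot: [-0.0, 0.895, 0.446, -0.0]
wrist_force: [0.1, -1.2, -0.5]
finger_gap: 0.0558
grasp_force: 0.0
```

Request:
jog_arm --claw '[0.3,0.3,0.3,0.3,0.3]' --translation '[[4.5,-0.2,0.45],[4.5,0.3,0.45],[4.45,0.8,0.45],[4.35,1.3,0.45],[4.15,1.8,0.45]]' --angular '[[0,0,-0.113],[0,0,-0.113],[0,0,-0.113],[0,0,-0.113],[0,0,-0.113]]'

```text
time_s: 1.35
tool_pos: [0.4843, -0.2358, 0.1999]
eef_rot: [-0.0, 0.735, 0.678, -0.0]
wrist_force: [-0.8, -0.6, -0.9]
finger_gap: 0.0555
grasp_force: 0.0
```

```bash
python3 -c "
from h import *;from workcell import arm,cams
s=arm.sense();rel(s);plan(s,-.115,.003,.08,5)
import cv2;d=cams.camera('wrist');cv2.imwrite('pics/w1.png',d['frame']);print(d['T_tool_cam'])"
```

```text
t 1.35 riser xy -0.1147 0.003 z 0.1999 yaw err 0.0036 tilt [-0.0007  0.0002] F [-0.8 -0.6 -0.9] 0.055451008645113174
[-0.01  0.    2.4 ] [-0.0001 -0.      0.0007]
[-0.01  0.    2.4 ] [-0.0001 -0.      0.0007]
[-0.01  0.    2.4 ] [-0.0001 -0.      0.0007]
[-0.01  0.    2.4 ] [-0.0001 -0.      0.0007]
[-0.01 -0.    2.4 ] [-0.0001 -0.      0.0007]
[[ 4.16301490e-05 -9.54283083e-01 -2.98904327e-01  7.49643533e-02]
 [ 9.99998568e-01  5.45493414e-04 -1.60226870e-03 -6.54730776e-04]
 [ 1.69206826e-03 -2.98903832e-01  9.54281738e-01 -1.27884552e-01]
 [ 0.00000000e+00  0.00000000e+00  0.00000000e+00  1.00000000e+00]]
```

View pics/w1.png

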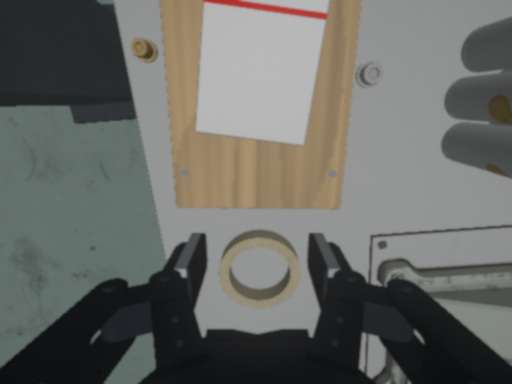

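The wrist view shows the riser's rear edge level at row ~208, from column 177 to 340. The plate's rear corners are at (197,132) and (304,145), with bare wood behind them. I'll cross-check those points while descending.

Request:
jog_arm --claw '[0.3,0.3,0.3,0.3,0.3]' --translation '[[0,0,2.5],[0,0,2.5],[0,0,2.5],[0,0,2.5],[0,0,2.0]]' --angular '[[0,0,0],[0,0,0.003],[0,0,0],[0,0,0],[0,0,0]]'

```text
time_s: 2.02
tool_pos: [0.4832, -0.2371, 0.079]
eef_rot: [-0.001, 0.738, 0.675, -0.0]
wrist_force: [0.3, -0.4, 0.6]
finger_gap: 0.0554
grasp_force: 0.0
```

```bash
cat >> h.py <<'E'
def wcam(d,s):
    q=s['eef_rot'];T=np.eye(4);T[:3,:3]=Ro.from_quat([q[1],q[2],q[3],q[0]]).as_matrix();T[:3,3]=s['tool_pos']
    C=np.linalg.inv(T@d['T_tool_cam']);d['R'],d['t']=C[:3,:3],C[:3,3];return d
E
python3 -c "
from h import *;from workcell import arm,cams
import cv2
s=arm.sense();rel(s);d=wcam(cams.camera('wrist'),s);cv2.imwrite('pics/w2.png',d['frame'])
s1=dict(s);s1['tool_pos']=[.4843,-.2358,.1999];e=wcam(dict(d),s1)
f=lambda P:np.c_[(P-r0)@u,(P-r0)@v].round(4)
print('rear riser',f(ray2plane(e,[(177,208),(340,208.5)],.04)));print('rear plate',f(ray2plane(e,[(197,132),(304,145)],.046)))"
```

```text
t 2.025 riser xy -0.1161 0.0039 z 0.079 yaw err -0.0034 tilt [-0.0014  0.0006] F [ 0.3 -0.4  0.6] 0.05540442682647343
rear riser [[-0.1498  0.0917]
 [-0.1508 -0.0863]]
rear plate [[-0.0676  0.0631]
 [-0.0807 -0.0428]]
```

View pics/w2.png

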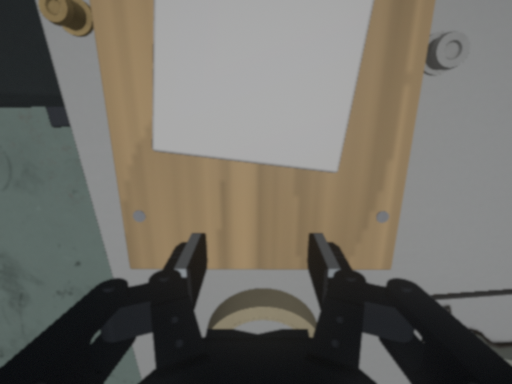

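The riser and plate positions agree with the top view to 2 mm, and the fingers stand over the bare wood behind the plate. Next I'll feel for the riser top gently.

Request:
jog_arm --claw '[0.3,0.3,0.3,0.3,0.3]' --translation '[[0,0,0.9],[0,0,0.7],[0,0,0.2],[0,0,0],[0,0,0]]' --angular '[[0,0,0],[0,0,0],[0,0,0],[0,0,0],[0,0,0]]'

```text
time_s: 2.7
tool_pos: [0.4841, -0.2371, 0.0627]
eef_rot: [0.0, 0.738, 0.675, 0.0]
wrist_force: [0.7, -0.3, 0.5]
finger_gap: 0.0557
grasp_force: 0.0
```

Request:
jog_arm --claw '[0.3,0.3,0.3,0.3,0.3]' --translation '[[0,0,0.1],[0,0,0.1],[0,0,0],[0,0,0],[0,0,0]]' --angular '[[0,0,0],[0,0,0],[0,0,0],[0,0,0],[0,0,0]]'

```text
time_s: 3.32
tool_pos: [0.4839, -0.237, 0.0603]
eef_rot: [0.0, 0.738, 0.675, 0.0]
wrist_force: [-0.6, -0.9, 0.2]
finger_gap: 0.0558
grasp_force: 0.0
```

Request:
jog_arm --claw '[0.3,0.3,0.3,0.3,0.3]' --translation '[[0,0,0.1],[0,0,0.1],[0,0,0.1],[0,0,0],[0,0,0]]' --angular '[[0,0,0],[0,0,0],[0,0,0],[0,0,0],[0,0,0]]'

```text
time_s: 3.95
tool_pos: [0.4839, -0.237, 0.0573]
eef_rot: [-0.0, 0.738, 0.675, 0.0]
wrist_force: [0.7, -0.8, 0.0]
finger_gap: 0.0555
grasp_force: 0.0
```

Request:
jog_arm --claw '[0.3,0.3,0.3,0.3,0.3]' --translation '[[0,0,0.1],[0,0,0.1],[0,0,0],[0,0,0],[0,0,0]]' --angular '[[0,0,0],[0,0,0],[0,0,0],[0,0,0],[0,0,0]]'

```text
time_s: 4.58
tool_pos: [0.4839, -0.237, 0.0553]
eef_rot: [-0.0, 0.738, 0.675, 0.0]
wrist_force: [0.4, -0.5, 0.1]
finger_gap: 0.0554
grasp_force: 0.0
```

Request:
jog_arm --claw '[0.3,0.3,0.3,0.3,0.3]' --translation '[[0,0,0.1],[0,0,0],[0,0,0.1],[0,0,0],[0,0,0]]' --angular '[[0,0,0],[0,0,0],[0,0,0],[0,0,0],[0,0,0]]'

```text
time_s: 5.2
tool_pos: [0.4839, -0.237, 0.0533]
eef_rot: [-0.0, 0.738, 0.675, 0.0]
wrist_force: [0.0, -0.6, 0.2]
finger_gap: 0.0553
grasp_force: 0.0
```

```bash
python3 -c "
from h import *;from workcell import arm
rel(arm.sense())"
```

```text
t 5.2 riser xy -0.1159 0.0033 z 0.0533 yaw err -0.0029 tilt [0.     0.0001] F [ 0.  -0.6  0.2] 0.05530226803939939
```

Request:
jog_arm --claw '[0.3,0.3,0.3,0.3,0.3]' --translation '[[0,0,0.1],[0,0,0],[0,0,0.05],[0,0,0],[0,0,0]]' --angular '[[0,0,0],[0,0,0],[0,0,0],[0,0,0],[0,0,0]]'

```text
time_s: 5.82
tool_pos: [0.4839, -0.237, 0.0518]
eef_rot: [-0.0, 0.737, 0.675, 0.0]
wrist_force: [0.0, 0.2, 0.6]
finger_gap: 0.0554
grasp_force: 0.0
```

Request:
jog_arm --claw '[0.3,0.3,0.3,0.3,0.3]' --translation '[[0,0,0.1],[0,0,0],[0,0,0.05],[0,0,0],[0,0,0]]' --angular '[[0,0,0],[0,0,0],[0,0,0],[0,0,0],[0,0,0]]'

```text
time_s: 6.45
tool_pos: [0.4839, -0.237, 0.0503]
eef_rot: [-0.0, 0.737, 0.675, 0.0]
wrist_force: [-0.7, -0.6, -0.2]
finger_gap: 0.0557
grasp_force: 0.0
```

Request:
jog_arm --claw '[0.3,0.3,0.3,0.3,0.3]' --translation '[[0,0,0.1],[0,0,0],[0,0,0],[0,0,0],[0,0,0]]' --angular '[[0,0,0],[0,0,0],[0,0,0],[0,0,0],[0,0,0]]'

```text
time_s: 7.08
tool_pos: [0.484, -0.237, 0.05]
eef_rot: [0.0, 0.738, 0.675, -0.0]
wrist_force: [-0.2, 1.0, 4.7]
finger_gap: 0.0556
grasp_force: 2.5
```

Request:
jog_arm --claw '[0.3,0.3,0.3,0.3,0.3]' --translation '[[0,0,0.1],[0,0,0],[0,0,0],[0,0,0],[0,0,0]]' --angular '[[0,0,0],[0,0,0],[0,0,0],[0,0,0],[0,0,0]]'

```text
time_s: 7.7
tool_pos: [0.484, -0.237, 0.05]
eef_rot: [0.0, 0.737, 0.675, -0.0]
wrist_force: [-2.4, 1.4, 11.2]
finger_gap: 0.0553
grasp_force: 5.9
```

Contact with the riser top comes at TCP z 0.050. I'll rise to about 2 mm clearance and start pushing.

Request:
jog_arm --claw '[0.3,0.3,0.3,0.3,0.3]' --translation '[[0,0,-0.35],[0,0,0],[0.8,0,0],[0.8,0,0],[0.6,0,0]]' --angular '[[0,0,0],[0,0,0],[0,0,0],[0,0,0],[0,0,0]]'

```text
time_s: 8.32
tool_pos: [0.4859, -0.2139, 0.0517]
eef_rot: [-0.0, 0.737, 0.676, 0.0]
wrist_force: [-0.3, 0.1, 0.5]
finger_gap: 0.0556
grasp_force: 0.0
```

Request:
jog_arm --claw '[0.3,0.3,0.3,0.3,0.3]' --translation '[[0.6,0,0],[0.6,0,0],[0.6,0,0],[0.6,0,0],[0.6,0,0]]' --angular '[[0,0,0],[0,0,0],[0,0,0],[0,0,0],[0,0,0]]'

```text
time_s: 8.95
tool_pos: [0.4885, -0.1848, 0.0518]
eef_rot: [0.0, 0.738, 0.675, 0.0]
wrist_force: [-0.2, -2.6, 0.1]
finger_gap: 0.0553
grasp_force: 0.6
```

```bash
python3 -c "
from h import *;from workcell import arm,cams
import cv2
s=arm.sense();rel(s);d=cams.camera('wrist');cv2.imwrite('pics/w3.png',d['frame'])"
```

```text
t 8.95 riser xy -0.0636 0.0031 z 0.0518 yaw err -0.0029 tilt [0. 0.] F [-0.2 -2.6  0.1] 0.05533286576001014
```

View pics/w3.png

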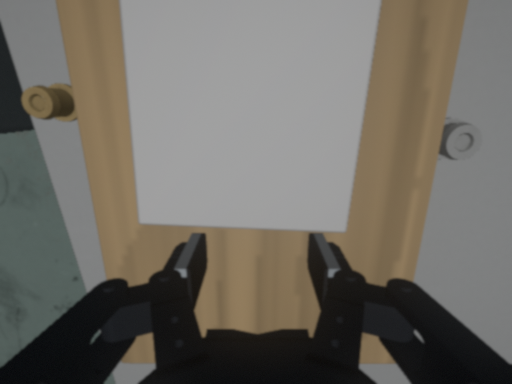

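The plate is flat and nearly square; its rear edge runs from (139,223) to (346,231) just ahead of the fingertips. Both dies are clear, so I'll keep pushing.

Request:
jog_arm --claw '[0.3,0.3,0.3,0.3,0.3]' --translation '[[0.7,0,0],[0.7,0,0],[0.7,0,0],[0.7,0,0],[0.7,0,0]]' --angular '[[0,0,0],[0,0,0],[0,0,0],[0,0,0],[0,0,0]]'

```text
time_s: 9.62
tool_pos: [0.4914, -0.1499, 0.0518]
eef_rot: [-0.0, 0.737, 0.675, -0.0]
wrist_force: [0.1, -2.0, 0.2]
finger_gap: 0.0557
grasp_force: 0.9
```

Request:
jog_arm --claw '[0.3,0.3,0.3,0.3,0.3]' --translation '[[0.7,0,0],[0.7,0,0],[0.7,0,0],[0.7,0,0],[0.4,0,0]]' --angular '[[0,0,0],[0,0,0],[0,0,0],[0,0,0],[0,0,0]]'

```text
time_s: 10.25
tool_pos: [0.4944, -0.1177, 0.0518]
eef_rot: [-0.0, 0.737, 0.676, 0.0]
wrist_force: [-0.1, -1.4, 0.6]
finger_gap: 0.0556
grasp_force: 0.9
```

```bash
python3 -c "
from h import *;from workcell import arm,cams
import cv2,pickle
s=arm.sense();rel(s)
d=cams.camera('top');pickle.dump(d,open('top2.pkl','wb'));e=cams.camera('scene');pickle.dump(e,open('sc2.pkl','wb'))
a=cv2.resize(d['frame'][155:245,210:370],None,fx=5,fy=5,interpolation=cv2.INTER_CUBIC)[:300]
b=cv2.resize(e['frame'][140:240,230:430],None,fx=4,fy=4,interpolation=cv2.INTER_CUBIC)[:300]
cv2.imwrite('pics/c2.png',cv2.vconcat([a,b[:300]]))"
```

```text
t 10.25 riser xy 0.0038 0.0029 z 0.0518 yaw err -0.0022 tilt [0.     0.0003] F [-0.1 -1.4  0.6] 0.05556085948888506
```

View pics/c2.png

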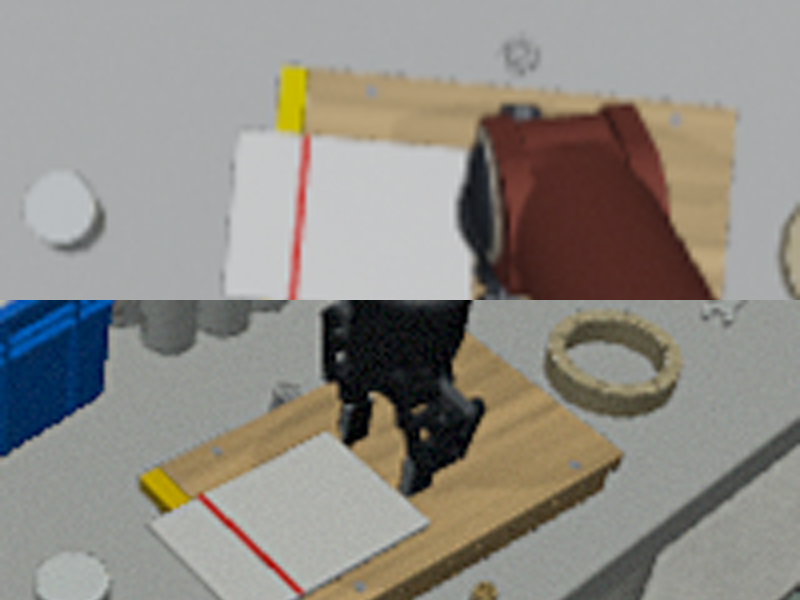

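Both views show the plate square on the riser, with its red line at (306,137)–(294,298) in the top crop. That is still short of the outer yellow edge at (281,67)–(259,340). I'll measure the gap with sub-pixel line fits.

```bash
cat > m.py <<'E'
import pickle,sys
from h import *
def line(d,ch,r0_,r1_,c0,c1,z):
    f=d['frame'].astype(float);B,G,R=f[...,0],f[...,1],f[...,2]
    W=np.clip(np.minimum(R,G)-B-110 if ch=='y' else R-np.maximum(G,B)-25,0,None)
    pts=[]
    for r in range(r0_,r1_):
        w=W[r,c0:c1]
        if w.sum()>20: pts.append((np.average(np.arange(c0,c1),weights=w),r))
    P=ray2plane(d,pts,z);X=np.c_[(P-r0)@u,(P-r0)@v]
    k=np.polyfit(X[:,1],X[:,0],1);res=X[:,0]-np.polyval(k,X[:,1])
    g=abs(res)<.003;k=np.polyfit(X[g,1],X[g,0],1)
    print(ch,len(pts),g.sum(),'slope',k[0].round(4),'x at y0',k[1].round(4),'y',X[g,1].min().round(3),X[g,1].max().round(3));return k
y=line(pickle.load(open('top.pkl','rb')),'y',170,221,255,280,.04)
l=line(pickle.load(open(sys.argv[1],'rb')),'r',183,222,250,278,.046)
print('edge-line mm',1000*(y[1]+.009-l[1]),'line yaw rel edge',-(l[0]-y[0]))
E
python3 m.py top2.pkl
```

```text
y 51 51 slope 0.0054 x at y0 0.1418 y -0.084 0.081
r 33 33 slope 0.0001 x at y0 0.1304 y -0.041 0.063
edge-line mm 20.48290991160759 line yaw rel edge 0.005340624595032218
```

Request:
jog_arm --claw '[0.3,0.3,0.3,0.3,0.3]' --translation '[[0.4,0,0],[0.4,0,0],[0.4,0,0],[0.4,0,0],[0.2,0,0]]' --angular '[[0,0,0.004],[0,0,0],[0,0,0],[0,0,0],[0,0,0]]'

```text
time_s: 10.98
tool_pos: [0.496, -0.1001, 0.0518]
eef_rot: [-0.0, 0.739, 0.674, 0.0]
wrist_force: [0.4, -2.0, 0.5]
finger_gap: 0.0554
grasp_force: 0.8
```

```bash
python3 -c "
from h import *;from workcell import arm,cams
import pickle
s=arm.sense();rel(s)
pickle.dump(cams.camera('top'),open('top3.pkl','wb'))"; python3 m.py top3.pkl
```

```text
t 10.975 riser xy 0.0215 0.0028 z 0.0518 yaw err -0.0064 tilt [0.     0.0003] F [ 0.4 -2.   0.5] 0.05543077082575353
y 51 51 slope 0.0054 x at y0 0.1418 y -0.084 0.081
r 32 32 slope 0.0055 x at y0 0.1482 y -0.039 0.062
edge-line mm 2.657842298521562 line yaw rel edge -0.00013641997791263329
```

Request:
jog_arm --claw '[0.3,0.3,0.3,0.3,0.3]' --translation '[[0.1,0,0],[0.12,0,0],[0,0,0],[-0.5,0,0],[-1.5,0,0]]' --angular '[[0,0,0],[0,0,0],[0,0,0],[0,0,0],[0,0,0]]'

```text
time_s: 11.65
tool_pos: [0.4946, -0.1176, 0.0519]
eef_rot: [-0.0, 0.738, 0.675, 0.001]
wrist_force: [-0.2, -0.7, 0.1]
finger_gap: 0.0555
grasp_force: 0.0
```

Request:
jog_arm --claw '[0.3,0.3,0.3,0.3,0.3]' --translation '[[0,0,-3.0],[0,0,-5.0],[4.0,0,-5.0],[3.0,0,0],[0,0,0]]' --angular '[[0,0,0],[0,0,0],[0,0,0],[0,0,0],[0,0,0]]'

```text
time_s: 12.28
tool_pos: [0.501, -0.0476, 0.1815]
eef_rot: [0.0, 0.737, 0.675, 0.001]
wrist_force: [0.0, -0.8, 0.5]
finger_gap: 0.0553
grasp_force: 0.0
```

```bash
python3 -c "
from h import *;from workcell import arm,cams
import pickle,cv2
s=arm.sense();rel(s)
d=wcam(cams.camera('wrist'),s);pickle.dump(d,open('w4.pkl','wb'));cv2.imwrite('pics/w4.png',cv2.resize(d['frame'],(800,600)))
pickle.dump(cams.camera('top'),open('top4.pkl','wb'))"; python3 m.py top4.pkl
```

```text
t 12.275 riser xy 0.0742 0.0023 z 0.1815 yaw err -0.0026 tilt [0.0017 0.0012] F [ 0.  -0.8  0.5] 0.05529713585670704
y 51 51 slope 0.0054 x at y0 0.1418 y -0.084 0.081
r 32 32 slope 0.0057 x at y0 0.15 y -0.039 0.062
edge-line mm 0.830315899307571 line yaw rel edge -0.0002731498548758284
```

View pics/w4.png

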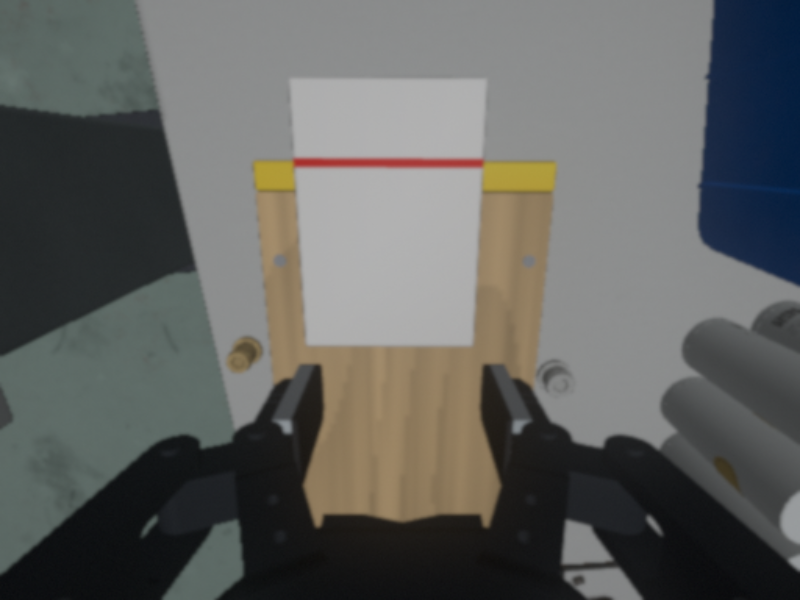

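The line (rows ~159–167, centred at 163) lies almost on the outer yellow edge (row ~161) and is parallel to it. I'll get the residual from the wrist image.

Run:
```python
import pickle
from h import *
d=pickle.load(open('w4.pkl','rb'));f=d['frame'].astype(float);B,G,R=f[...,0],f[...,1],f[...,2]
def ed(cols,W,z,mode):
    pts=[]
    for c in cols:
        w=W[95:130,c]
        if mode=='c': r=np.average(np.arange(95,130),weights=w)
        else: i=np.argmax(w>.5*w.max()); h=.5*w.max(); r=95+i-(w[i]-h)/(w[i]-w[i-1])
        pts.append((c,r))
    P=ray2plane(d,pts,z);return np.c_[(P-r0)@u,(P-r0)@v]
Y=np.clip(np.minimum(R,G)-B,0,None);Rd=np.clip(R-np.maximum(G,B)-25,0,None)
y=ed(list(range(166,185))+list(range(313,352)),Y,.04,'e');l=ed(range(194,303),Rd,.046,'c')
ky=np.polyfit(y[:,1],y[:,0],1);kl=np.polyfit(l[:,1],l[:,0],1);yc=l[:,1].mean()
print(ky,kl,'gap mm',1000*(np.polyval(ky,yc)-np.polyval(kl,yc)),'yaw',kl[0]-ky[0],yc, l[:,1].min(),l[:,1].max())
```

```text
[0.00595345 0.14869967] [0.00708931 0.14784233] gap mm 0.8449108220085766 yaw 0.0011358605065614402 0.01093585677713251 -0.03734509392342854 0.05920497040509604
```

Both cameras put the line 0.8 mm short of the edge and within 0.1° of square. The line is 5 mm wide, so it lies over the edge. The arm is clear and the dies and tube haven't moved, so I'm handing in.

```bash
python3 -c "
from workcell import arm
print(arm.job_done())"
```

```text
the job is handed in; nothing more can be done
None
```

The job is handed in: the plate lies flat on the riser with its red line over the outer yellow edge, about 0.8 mm short and square to within 0.1°, at 12.3 s of the 40 s allowed; neither the dies, tape roll nor tube was touched.

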